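# Shut and latch the trial-lens case

## Robot

A 6-joint arm with a two-finger parallel gripper is mounted at the origin on the work surface. World frame = base frame: x ahead of the robot, y to its left, z up, the work surface at z = 0. Lengths are in m, angles in rad, forces in N, time in s.
With the tool pointing down it reaches from about 0.25 to 0.775 m from the base axis. Payload 4 kg.
Tool frame: the origin (TCP) lies midway between the tips of the shut fingers; the grasp point (between the pads) lies 19 mm behind it (robot.grasp_offset is the distance from the TCP to the grasp point, in m); z points along the fingers, y is the direction in which the jaws open and shut (so a half turn about z gives the same grasp; the last joint's range is limited). The gripper opens to 94 mm and grips with 3 to 60 N. Pads are 16 mm wide; open, the fingers measure 119 mm over their backs; the gripper's body (75 mm by 177 mm) begins 78 mm behind the grasp point.
Start: joints at [-1.306, 0.087, 1.371, -0, 1.684, -0.103], TCP at [0.198, -0.513, 0.206] pointing down, gripper open.
Joint ranges: [-3.1, 3.1], [-0.76, 2.03], [0.27, 2.55], [-1.08, 4.22], [0.17, 2.65], [-2.57, 2.57]. Speed limits (rad/s): [2.79, 2.79, 3.14, 3.14, 3.14, 3.14].

## Interface

Orientations are given as [roll, pitch, yaw] about the fixed x, y, z axes, in that order (R = Rz(yaw) Ry(pitch) Rx(roll)).
In Python, from bench import status, viewer, order, robot gives the robot as it stands. The module is installed in compiled form; this text tells all that it offers.
- The arm moves only by the tool move_arm, never from a script. Its argument "targets" is a list of rows, each a list of 3 entries, a list of its own where there are three numbers: the shift along the tool's x, y, z in mm, then the turn, a rotation vector about the tool's x, y, z in degrees, then the opening, from -1 (shut) to 1 (fully open). A call has 1 to 20 rows; each row is the pose to reach, as a shift and turn from the pose commanded when the call began, along the tool's axes at that moment; what a row does not reach only later rows make up. A row lasts 1/8 s, in which the tool goes at most 62.5 mm and 10.7 degrees, less where a joint would pass 70% of its speed; a pose out of reach is approached as far as the arm can. A call with a gripper value outside its range is refused whole. The fingers move at their own pace and stop on an object; the grip force is fixed at half the most. Time passes only in rows, so rows that repeat a pose let the fingers close. It gives the time, the measured TCP pose, the force and the opening at its end, in the units of the state.
- status.get_obs(): the state, without advancing time (a new reading comes with each control period).
- viewer.snapshot(name): name is "scene" or "top"; returns the picture (480x640x3 uint8, red, green, blue); there is no depth.
- viewer.camera_model(name): a dict with "K" (3x3 intrinsics, pixels), "xyz" and "attitude" of the camera in the world. Camera axes: x right, y up, looking along -z (the intrinsics and any distortion apply to the point x, -y, -z); pixel columns grow to the right and rows downward; lengths in m; the calibration is good to about 2 mm. A picture is of the moment at which its call begins. camera_model takes no time and is no camera call.
- order.close_job(): hands the job in, once; it reports no verdict.
The state is a dict: "time": time; "joint_positions": joint angles; "qvel": joint speeds; "joint_torque": joint torques, N m; "tool_pos": TCP position; "ee_rot": TCP orientation; "wrist_force": force on the tool from outside, world axes, zero at the start; "wrist_torque": the same for the moment, N m; "width": finger opening in m.
Only numpy, scipy, OpenCV 4.12 (cv2) and the standard library are available. Lean on these libraries where they do the work, as an engineer would, in place of code of your own. Each camera call takes 0.05 s, during which the arm holds its last target. There are 200 camera calls.

## Task

Close up the trial-lens case: push its clear lid down until it is fully shut, and after that push both steel latch levers on its front down, past their centre, so that each snaps home against the case. This is all fingertip pushing: do not raise the lid any further, do not pinch the levers, and leave the bottle, the carton and the small lens holder where they stand.

Things in the scene. Friction and masses are not known exactly. Their poses are not given: they have to be found in the camera images.
- case: Trial-lens case, fixed to the counter: white box 150 deep (x), 290 wide (y), 60 mm high (90 with the lid shut), with rows of small white vials inside, their tops 78 mm above the counter. Origin: centre of its underside, on the counter; z up; its front, with two latches, faces along its own -x (towards the robot).
- lid (a joint): Clear lid, a shallow box 150 x 290 x 30 mm, open below, 0.3 kg. Hinge line along the case's y at case x = +75, z = 60 mm (back top edge of the white box). 0 rad = fully shut, growing as the front edge rises; starts part open, 0.45 to 0.85. Stiff friction hinge: it stays where it is put; pushing its front edge down takes 1 to 6 N.
- lid_edge (a point): Middle of the lid's front top edge (the corner line of its front wall and its top), on the outside surface; lies at case x = -75, y = 0, z = 90 mm when the lid is shut.
- latch_left (a joint): Lever of the left (+y of the case) draw latch. 0 rad = open (start): it points forward (case -x) and 30 degrees up. Grows as its free end is pushed forward and down: 0.52 = level, 2.09 = latched, hanging straight down along the case's front. A spring holds it at both ends: it resists with up to 0.2 N m (4 to 7 N near its end) until about 1.2, then snaps to 2.09 on its own.
- latch_left_pivot (a point): Pivot of the left latch lever, on its axis (along the case's y), at case x = -88, y = +85, z = 54 mm (13 mm in front of the face). A wire bail 26 mm wide stands up close by it, 2 to 6 mm in front of it and up to 24 mm above it while open; it swings in over the lid's keeper as the lever closes.
- latch_left_tip (a point): Free end of the left latch lever, middle of its width, 50 mm from the pivot. The lever is flat steel, 18 mm wide, 2.5 mm thick, with a slightly flared lip at this end.
- latch_right (a joint): Lever of the right (-y of the case) draw latch. 0 rad = open (start): it points forward (case -x) and 30 degrees up. Grows as its free end is pushed forward and down: 0.52 = level, 2.09 = latched, hanging straight down along the case's front. A spring holds it at both ends: it resists with up to 0.2 N m (4 to 7 N near its end) until about 1.2, then snaps to 2.09 on its own.
- latch_right_pivot (a point): Pivot of the right latch lever, on its axis (along the case's y), at case x = -88, y = -85, z = 54 mm (13 mm in front of the face). A wire bail 26 mm wide stands up close by it, 2 to 6 mm in front of it and up to 24 mm above it while open; it swings in over the lid's keeper as the lever closes.
- latch_right_tip (a point): Free end of the right latch lever, middle of its width, 50 mm from the pivot. The lever is flat steel, 18 mm wide, 2.5 mm thick, with a slightly flared lip at this end.
- solution: Bystander: white bottle of lens solution, 52 mm across, 150 mm tall, standing beside the case on its left; origin at the centre of its underside.
- carton: Bystander: blue carton 60 x 60 x 145 mm, standing beside the case on its right; origin at the centre of its underside.
- lens_case: Bystander: small flat two-cup lens holder, 33 x 71 x 19 mm, lying beside the case; origin at the centre of its underside.

How it is judged:
On the way:
1. the lid is fully shut while both latch levers are still open (value of joint lid below 0.02 rad and value of joint each of latch_left, latch_right below 0.5 rad), for 0.2 s.
At the end, for the whole second after the job is handed in: The lid is shut (within 0.02 rad) and both latch levers are snapped home (beyond 1.95 of 2.09 rad); bottle and carton stand upright (value of joint lid below 0.02 rad and value of joint each of latch_left, latch_right above 1.95 rad and angle between each of solution, carton's own z axis and vertical below 0.1 rad); the robot touches nothing.
It fails at once if the lid is raised further instead of being pushed shut (beyond 1.1 rad) (value of joint lid above 1.1 rad).
It fails at once if a latch lever is pinched or forced: more than 60 N between fingers and lever (contact force between the fingers and latch_left above 60 N or contact force between the fingers and latch_right above 60 N).
It fails at once if the bottle, carton or lens holder is moved more than 20 mm or lifted (distance of any of solution, carton, lens_case from where it was at the start of the episode above 0.02 m).
It also fails if it takes over 48 s, if anything falls off the work surface, if the arm or the gripper's body presses on something with over 40 N, if the wrist force passes 120 N, or if a joint passes its speed limit or range.

## Working session

There is one attempt and no reset: what is moved stays moved. The work goes in short steps, Python scripts to look and compute and a tool call to move; the robot and the scene stay as the last step left them, time stands still between calls to the robot, and variables do not carry over. Pictures are saved under pics/ and viewed, about 8 in all and at most 12, crops included, and the job is handed in when it is done.

Besides the shell and the picture viewer there is one more tool, called after ">>>" as name(argument=value, ...), one argument or row to a line, values as JSON. move_arm: Moves the arm, as the interface text tells. Its arguments: {"type":"object","properties":{"targets":{"type":"array"}},"required":["targets"]}

```bash
mkdir -p pics; python3 - <<'E'
from bench import status, viewer
import cv2
for n in("scene","top"):
    im=viewer.snapshot(n); cv2.imwrite(f"pics/{n}0.png",im[:,:,::-1]); print(n,viewer.camera_model(n))
print(status.get_obs())
E
```

```text
scene {'K': array([[520.89869498,   0.        , 309.04191145],
       [  0.        , 520.89869498, 234.70127389],
       [  0.        ,   0.        ,   1.        ]]), 'xyz': array([0.74841993, 0.70526252, 0.74520535]), 'attitude': array([0.84564296, 0.00393841, 2.88737146])}
top {'K': array([[527.75880448,   0.        , 317.70984355],
       [  0.        , 527.75880448, 235.43119081],
       [  0.        ,   0.        ,   1.        ]]), 'xyz': array([0.47345892, 0.01018423, 1.06261592]), 'attitude': array([ 0.10976323,  0.01690955, -1.57173796])}
{'time': 0.1, 'joint_positions': array([-1.30611327e+00,  8.78685897e-02,  1.37206232e+00, -4.62007755e-06,
        1.68359598e+00, -1.03108973e-01]), 'qvel': array([-0.00183166,  0.00028106, -0.00039101,  0.00045059,  0.00102646,
        0.00044197]), 'joint_torque': array([ 1.97215682e-03, -3.41254056e+01, -3.03300977e+01,  7.21287285e-02,
        3.04567243e-02, -9.92369451e-05]), 'tool_pos': array([ 0.19761898, -0.5127556 ,  0.20444875]), 'ee_rot': array([-3.13966822e+00, -1.94516279e-04,  3.67791328e-01]), 'wrist_force': array([0.67277017, 0.30558347, 0.28105455]), 'wrist_torque': array([ 0.02595044, -0.02242981, -0.02718389]), 'width': 0.09390440941338977}
```

View pics/scene0.png

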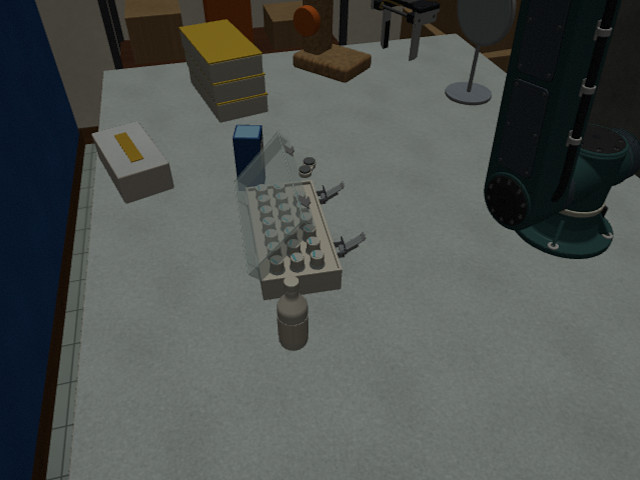

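View pics/top0.png

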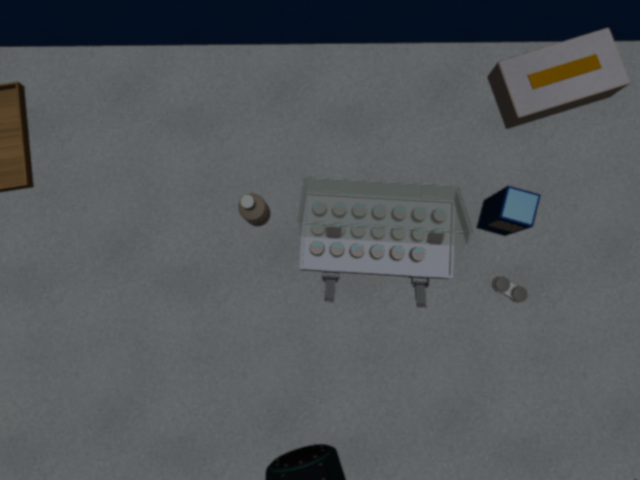

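Scene: the case is centred near (375,230) in the top view, with its two levers at (330,290) and (420,292). The bottle is at left (254,208), the carton at right (512,208), and the lens holder at (510,289). I'll enlarge both views next.

```bash
cat > h.py <<'E'
import numpy as np
from scipy.spatial.transform import Rotation as R
from bench import viewer,status
import cv2
def cam(n):
    m=viewer.camera_model(n); return m["K"],m["xyz"],R.from_euler("xyz",m["attitude"]).as_matrix()
def ray(n,u,v):
    K,c,A=cam(n); d=np.linalg.inv(K)@[u,v,1]; return c,A@(d*[1,-1,-1])
def onz(n,u,v,z):
    c,d=ray(n,u,v); return c+d*(z-c[2])/d[2]
def tri(a,b):
    (c1,d1),(c2,d2)=ray("top",*a),ray("scene",*b)
    s=np.linalg.lstsq(np.c_[d1,-d2],c2-c1,rcond=None)[0]
    p,q=c1+s[0]*d1,c2+s[1]*d2; return (p+q)/2,np.linalg.norm(p-q)
def proj(n,p):
    K,c,A=cam(n); q=(np.atleast_2d(p)-c)@A*[1,-1,-1]; q=q@K.T; return q[:,:2]/q[:,2:]
E
python3 - <<'E'
import cv2
a=cv2.imread("pics/top0.png")[165:315,285:485]; b=cv2.imread("pics/scene0.png")[120:300,220:400]
f=lambda i,k:cv2.convertScaleAbs(cv2.resize(i,None,fx=k,fy=k,interpolation=cv2.INTER_CUBIC),alpha=1.5)
cv2.imwrite("pics/topc.png",f(a,4)); cv2.imwrite("pics/scc.png",f(b,3.3333333))
E
```

```text
(no output)
```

View pics/topc.png

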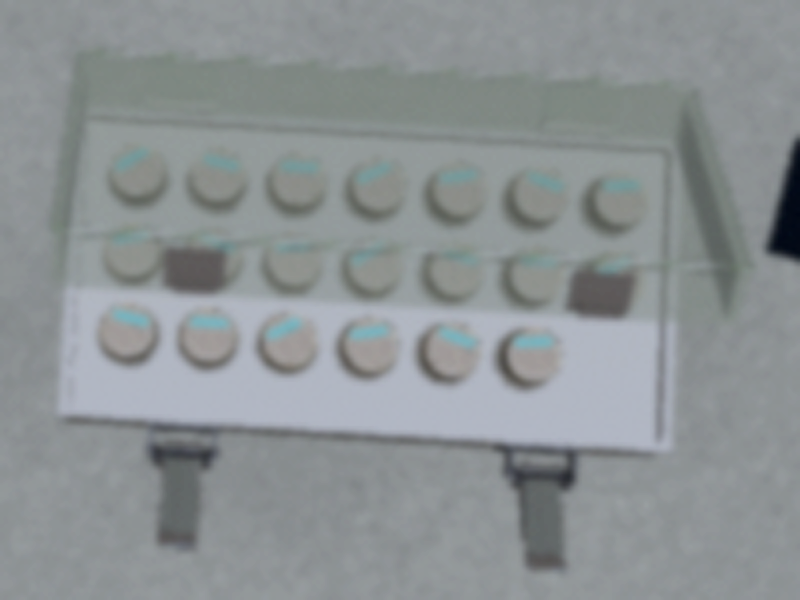

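View pics/scc.png

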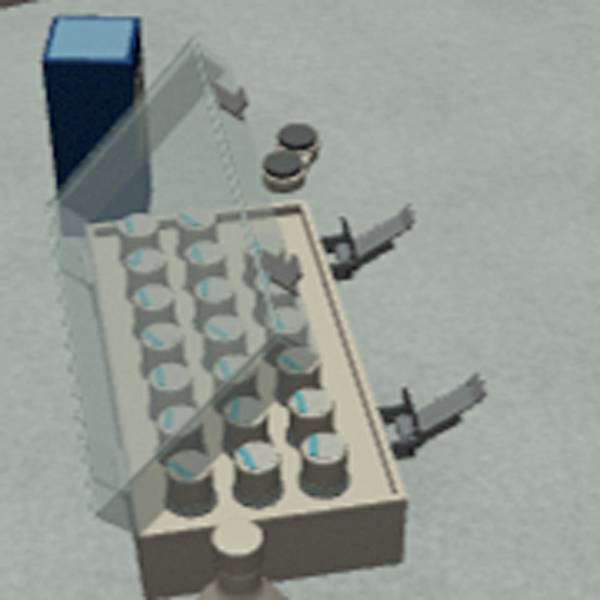

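The top crop shows the box's front top corners at (60,417) and (672,450), the lid's front edge running from (62,238) to (742,268), and the lever tips at (178,545) and (545,567). In the scene crop the lid edge runs from (195,40) to (280,335), with the tips at (410,212) and (480,385).

```bash
cat >> h.py <<'E'
T=lambda u,v:(285+u/4,165+v/4)
S=lambda u,v:(220+u*.3,120+v*.3)
E
python3 - <<'E'
from h import *
np.set_printoptions(precision=4,suppress=True)
L=onz("top",*T(60,417),.06);Rr=onz("top",*T(672,450),.06)
print("front",L,Rr,np.linalg.norm(L-Rr))
sL=onz("scene",*S(405,500),.06);sR=onz("scene",*S(305,203),.06);print("scene",sL,sR,np.linalg.norm(sL-sR))
y=(L-Rr)/np.linalg.norm(L-Rr); yaw=np.arctan2(-y[0],y[1]); x=np.array([np.cos(yaw),np.sin(yaw),0])
O=(L+Rr)/2+.075*x; O[2]=0; print("yaw",yaw,"O",O)
W=lambda a,b,c:O+a*x+b*np.array([-x[1],x[0],0])+[0,0,c]
for n,a,b in(("tipL",(178,545),(480,385)),("tipR",(545,567),(410,212)),("lidR",(742,268),(195,40)),("lidL",(62,238),(280,335))):
    p,e=tri(T(*a),S(*b)); d=p-O; print(n,p,e,"case",d@x,d@[-x[1],x[0],0],d[2])
for s in(1,-1): 
    q=W(-.088-.05*np.cos(.5236),s*.085,.054+.025); print("tip exp",q,(proj("top",q)-[285,165])*4,(proj("scene",q)-[220,120])/.3)
for th in(.45,.55,.65,.75,.85):
    # edge rel hinge (-.15,+.03) rotated raising
    a=-.15*np.cos(th)+.03*np.sin(th); c=.15*np.sin(th)+.03*np.cos(th)
    for s in(1,-1):
        q=W(.075+a,s*.145,.06+c); print(th,s,q,(proj("top",q)-[285,165])*4,(proj("scene",q)-[220,120])/.3)
for n,p,z in(("bottle cap",(247,202),.15),("carton top",(521,207),.145)): print(n,onz("top",*p,z))
E
```

```text
front [0.5195 0.0607 0.06  ] [ 0.5034 -0.2282  0.06  ] 0.2893627076712129
scene [0.5234 0.0664 0.06  ] [ 0.5055 -0.2186  0.06  ] 0.2855669755533224
yaw -0.055480679129398254 O [ 0.5863 -0.0879  0.    ]
tipL [0.4595 0.005  0.0776] 0.0003502531254408577 case -0.13175215169022186 0.08566162662240528 0.0776446651567601
tipR [ 0.4494 -0.1636  0.0806] 0.00023772078655620658 case -0.13255130851771632 -0.08323695847985084 0.08059385448787221
lidR [ 0.5741 -0.2281  0.19  ] 0.001264357869336935 case -0.004470037661812332 -0.14069476442598083 0.18997517242668138
lidL [0.5896 0.0537 0.1828] 0.00114005063871912 case -0.004603342347744996 0.14157441227481846 0.18276479869997653
tip exp [0.4599 0.0043 0.079 ] [[179.6355 543.7855]] [[479.3913 382.6293]]
tip exp [ 0.4505 -0.1655  0.079 ] [[548.4008 564.1487]] [[407.5532 212.6747]]
0.45 1 [0.5474 0.0595 0.1523] [[ 52.3114 342.5657]] [[363.4049 373.8369]]
0.45 -1 [ 0.5313 -0.2301  0.1523] [[725.5549 378.3296]] [[261.2225  81.2234]]
0.55 1 [0.5572 0.059  0.164 ] [[ 52.179  317.4927]] [[345.2135 359.1933]]
0.55 -1 [ 0.5411 -0.2306  0.164 ] [[733.3693 353.4942]] [[245.6916  66.9662]]
0.65 1 [0.5681 0.0584 0.1747] [[ 52.3311 289.4523]] [[324.4659 346.0947]]
0.65 -1 [ 0.5521 -0.2312  0.1747] [[740.7633 325.6279]] [[228.1935  54.1001]]
0.75 1 [0.5801 0.0577 0.1842] [[ 52.7745 258.7483]] [[301.3372 334.7455]]
0.75 -1 [ 0.564  -0.2319  0.1842] [[747.6181 295.0301]] [[208.8856  42.8087]]
0.85 1 [0.5929 0.057  0.1925] [[ 53.511  225.7523]] [[276.0475 325.3348]]
0.85 -1 [ 0.5768 -0.2326  0.1925] [[753.8188 262.0695]] [[187.9574  33.2618]]
bottle cap [0.6335 0.1497 0.15  ]
carton top [ 0.6236 -0.3299  0.145 ]
```

Pose check: the tips match the expected model within 2 mm, and the lid is at about 0.82 rad. Next I'll work out the moves.

```bash
cat >> h.py <<'E'
O=np.array([.5863,-.0879,0]);YAW=-.0555
C=R.from_euler("z",YAW).as_matrix()
W=lambda a,b,c:O+C@[a,b,c]
def shift(pts):
    o=status.get_obs();A=R.from_euler("xyz",o["ee_rot"])
    G=R.from_euler("xyz",[np.pi,0,YAW]); print("turn",np.round(np.degrees((A.inv()*G).as_rotvec()),1))
    for p in pts: print(np.round(A.inv().apply(W(*p)-o["tool_pos"])*1000,0))
def lid(th): return (.075-.14*np.cos(th)+.03*np.sin(th)+.008,0,.06+.14*np.sin(th)+.03*np.cos(th))
E
python3 - <<'E'
from h import *
a=lid(.82);shift([(-.1,0,.26),(a[0],0,.25),(a[0],0,a[2]+.02)])
print("then, relative to above-lid, tool x / z(down):")
for t in np.linspace(.82,-.03,12): b=lid(t);print(round(t,2),np.round([(b[0]-a[0])*1000,(a[2]-b[2])*1000+20],0))
E
```

```text
turn [-0.1  0.  24.3]
[ 424. -298.  -55.]
[ 524. -253.  -45.]
[ 524. -253.    2.]
then, relative to above-lid, tool x / z(down):
0.82 [ 0. 20.]
0.74 [-9. 26.]
0.67 [-18.  33.]
0.59 [-26.  40.]
0.51 [-34.  48.]
0.43 [-41.  57.]
0.36 [-47.  66.]
0.28 [-53.  75.]
0.2 [-58.  85.]
0.12 [-62.  96.]
0.05 [-65. 106.]
-0.03 [-67. 117.]
```

>>> move_arm(
  targets=[
    [[0,0,-50],[0,0,0],-1],
    [[50,-35,-50],[0,0,5],-1],
    [[100,-70,-50],[0,0,10],-1],
    [[150,-100,-50],[0,0,15],-1],
    [[200,-140,-50],[0,0,20],-1],
    [[250,-170,-50],[0,0,24.3],-1],
    [[300,-200,-50],[0,0,24.3],-1],
    [[350,-235,-50],[0,0,24.3],-1],
    [[400,-260,-50],[0,0,24.3],-1],
    [[450,-255,-47],[0,0,24.3],-1],
    [[490,-253,-45],[0,0,24.3],-1],
    [[524,-253,-45],[0,0,24.3],-1],
    [[524,-253,-45],[0,0,24.3],-1],
    [[524,-253,-45],[0,0,24.3],-1],
    [[524,-253,-45],[0,0,24.3],-1],
  ],
)

```text
time: 1.98
tool_pos: [0.595, -0.0892, 0.2509]
ee_rot: [3.141, -0.0, -0.057]
wrist_force: [0.2, -0.2, 0.1]
width: 0.0008
```

```bash
python3 - <<'E'
from h import *
a=lid(.82);shift([(a[0],0,a[2]+.02)]);o=status.get_obs();print(o["time"],o["tool_pos"],o["ee_rot"],o["width"],o["wrist_force"])
b=viewer.snapshot("scene")[40:300,200:500,::-1]
cv2.imwrite("pics/s1.png",cv2.convertScaleAbs(cv2.resize(b,None,fx=2.3,fy=2.3,interpolation=2),alpha=1.5))
E
```

```text
turn [ 0.  -0.  -0.1]
[ 1. -1. 48.]
1.975 [ 0.59496709 -0.08924425  0.25091638] [ 3.14123409e+00 -2.94502052e-04 -5.71976988e-02] 0.0007852402586167103 [ 0.24699423 -0.24220693  0.06902741]
```

View pics/s1.png

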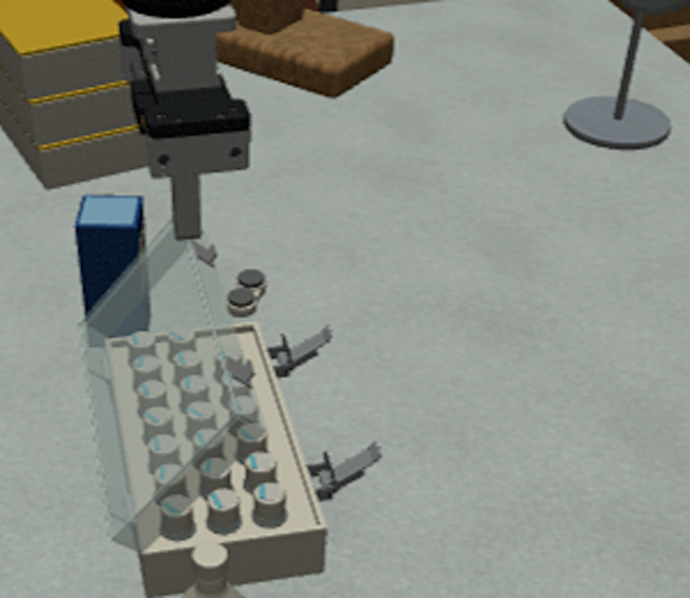

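The tool is shut, vertical and above the lid (fingertip at picture (187,235)), with nothing disturbed. Now I push the lid down along its arc.

>>> move_arm(
  targets=[
    [[0,0,25],[0,0,0],-1],
    [[0,0,45],[0,0,0],-1],
    [[0,0,60],[0,0,0],-1],
    [[0,0,68],[0,0,0],-1],
    [[-9,0,74],[0,0,0],-1],
    [[-18,0,81],[0,0,0],-1],
    [[-26,0,88],[0,0,0],-1],
    [[-34,0,96],[0,0,0],-1],
    [[-41,0,105],[0,0,0],-1],
    [[-47,0,114],[0,0,0],-1],
    [[-53,0,123],[0,0,0],-1],
    [[-58,0,133],[0,0,0],-1],
    [[-60,0,139],[0,0,0],-1],
    [[-62,0,144],[0,0,0],-1],
    [[-64,0,150],[0,0,0],-1],
    [[-65,0,155],[0,0,0],-1],
    [[-66,0,159],[0,0,0],-1],
    [[-66,0,161],[0,0,0],-1],
    [[-66,0,161],[0,0,0],-1],
  ],
)

```text
time: 4.4
tool_pos: [0.5295, -0.085, 0.0902]
ee_rot: [3.141, 0.001, -0.056]
wrist_force: [-3.3, 1.7, 4.3]
width: 0.0006
```

```bash
python3 - <<'E'
from h import *
a=lid(0);shift([a]);o=status.get_obs();print(o["time"],o["tool_pos"],o["wrist_force"])
b=viewer.snapshot("scene")[40:300,200:500,::-1]
cv2.imwrite("pics/s2.png",cv2.convertScaleAbs(cv2.resize(b,None,fx=2.3,fy=2.3,interpolation=2),alpha=1.5))
E
```

```text
turn [ 0.  0. -0.]
[-0. -0.  0.]
4.4 [ 0.52951868 -0.08503597  0.09023272] [-3.34506748  1.74043364  4.25537047]
```

View pics/s2.png

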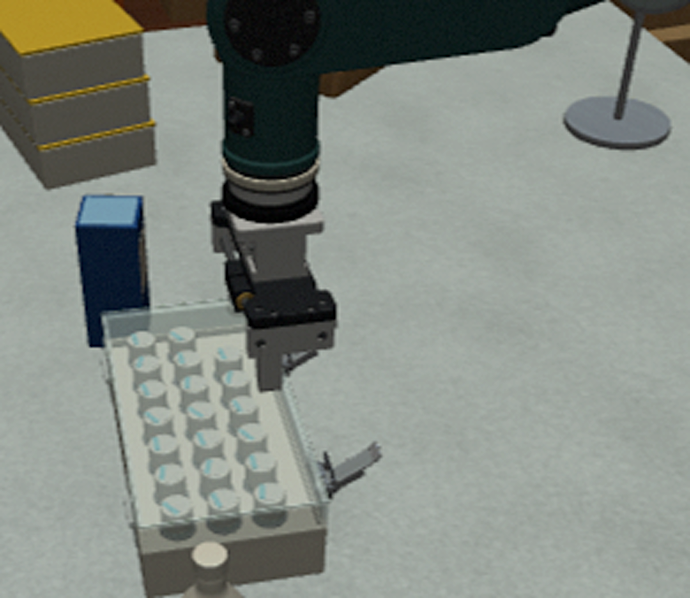

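The lid looks shut, with the tip at z = 0.090 and only 4 N. I'll press further to find the hard stop.

>>> move_arm(
  targets=[
    [[-2,0,2],[0,0,0],-1],
    [[-2,0,4],[0,0,0],-1],
    [[-2,0,5],[0,0,0],-1],
    [[-2,0,5],[0,0,0],-1],
  ],
)

```text
time: 4.95
tool_pos: [0.5296, -0.0851, 0.09]
ee_rot: [3.141, -0.006, -0.056]
wrist_force: [-6.4, 2.0, 19.9]
width: 0.0001
```

Hard stop confirmed (20 N, no further travel). I'll lift off and move in front of the left lever.

>>> move_arm(
  targets=[
    [[0,0,4],[0,0,0],-1],
    [[0,0,-10],[0,0,0],-1],
    [[0,0,-40],[0,0,0],-1],
    [[-35,-40,-40],[0,0,0],-1],
    [[-75,-85,-40],[0,0,0],-1],
    [[-75,-85,-40],[0,0,0],-1],
    [[-75,-85,-40],[0,0,0],-1],
  ],
)

```text
time: 5.82
tool_pos: [0.4583, 0.0038, 0.1245]
ee_rot: [3.141, -0.001, -0.056]
wrist_force: [-1.0, -0.3, 1.2]
width: 0.0006
```

```bash
python3 - <<'E'
from h import *
shift([(-.132,.085,.085),(-.132,.085,.02)]);o=status.get_obs();print(o["time"],o["tool_pos"],o["wrist_force"])
im=viewer.snapshot("scene")
b=im[150:300,240:440,::-1]
cv2.imwrite("pics/s3.png",cv2.convertScaleAbs(cv2.resize(b,None,fx=4,fy=4,interpolation=2),alpha=1.5))
E
```

```text
turn [ 0.  -0.1 -0. ]
[ 1. -1. 39.]
[  1.  -1. 104.]
5.825 [0.45834926 0.00382961 0.12448175] [-0.96217119 -0.2701128   1.24653733]
```

View pics/s3.png

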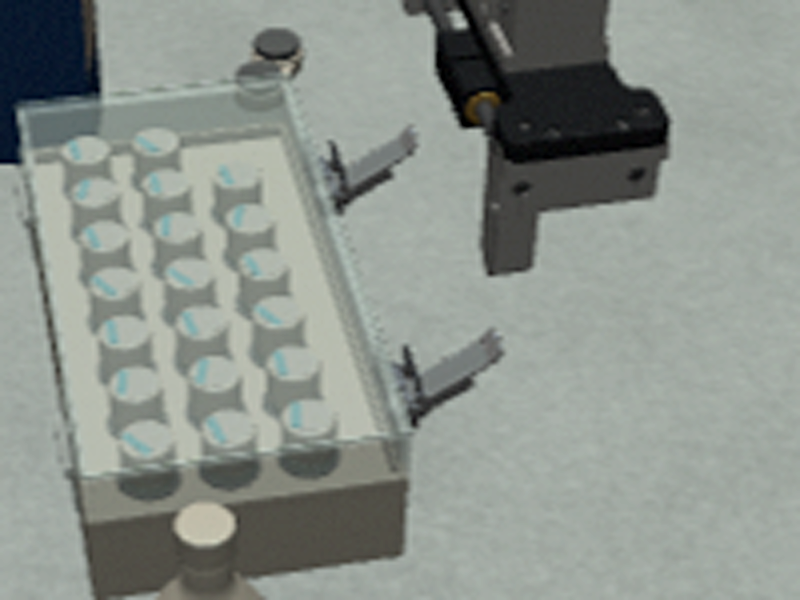

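The lid lies flat and shut, both levers still point up at (410,140) and (495,345), and the fingertip hangs above the left tip. Now I push it straight down.

>>> move_arm(
  targets=[
    [[1,0,20],[0,0,0],-1],
    [[1,0,34],[0,0,0],-1],
    [[1,0,40],[0,0,0],-1],
    [[1,0,46],[0,0,0],-1],
    [[1,0,52],[0,0,0],-1],
    [[1,0,58],[0,0,0],-1],
    [[1,0,64],[0,0,0],-1],
    [[1,0,70],[0,0,0],-1],
    [[1,0,76],[0,0,0],-1],
  ],
)

```text
time: 7.0
tool_pos: [0.4594, 0.0039, 0.0482]
ee_rot: [3.141, -0.001, -0.056]
wrist_force: [0.2, -0.6, 3.6]
width: 0.0006
```

>>> move_arm(
  targets=[
    [[1,0,6],[0,0,0],-1],
    [[3,0,12],[0,0,0],-1],
    [[5,0,18],[0,0,0],-1],
    [[7,0,23],[0,0,0],-1],
    [[7,0,28],[0,0,0],-1],
    [[7,0,31],[0,0,0],-1],
    [[7,0,31],[0,0,0],-1],
  ],
)

```text
time: 7.88
tool_pos: [0.4654, 0.0037, 0.0171]
ee_rot: [3.142, 0.001, -0.056]
wrist_force: [0.3, -0.3, 1.2]
width: 0.0003
```

```bash
python3 - <<'E'
from h import *
o=status.get_obs();print(o["time"],o["tool_pos"],C.T@(o["tool_pos"]-O),o["wrist_force"])
im=viewer.snapshot("scene")
b=im[150:300,240:440,::-1]
cv2.imwrite("pics/s4.png",cv2.convertScaleAbs(cv2.resize(b,None,fx=4,fy=4,interpolation=2),alpha=1.5))
E
```

```text
7.875 [0.46542415 0.0037459  0.01708983] [-0.12577347  0.08479962  0.01708983] [ 0.34488396 -0.27705601  1.17024065]
```

View pics/s4.png

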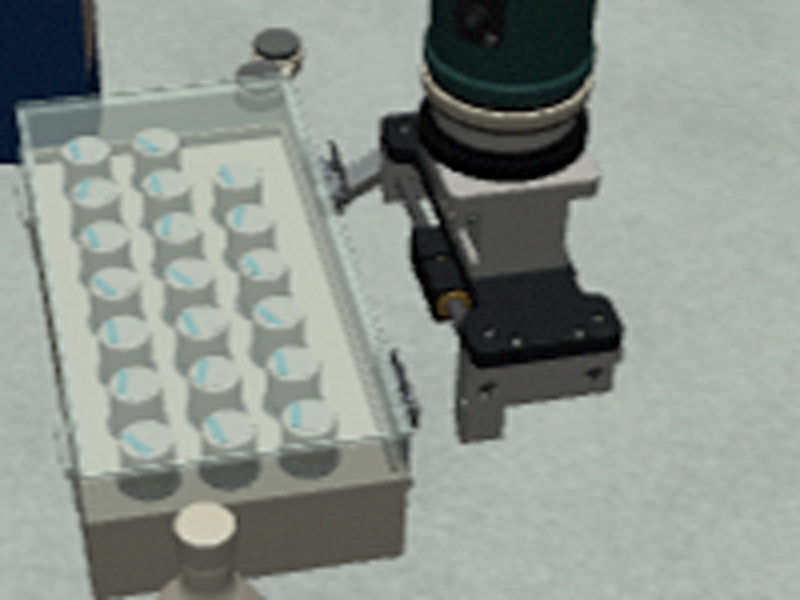

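The left lever now hangs along the face (near (405,390)) and the force is back to zero. I'll do the same on the right.

>>> move_arm(
  targets=[
    [[-5,0,-20],[0,0,0],-1],
    [[-6,0,-60],[0,0,0],-1],
    [[-6,0,-105],[0,0,0],-1],
    [[-6,50,-105],[0,0,0],-1],
    [[-6,100,-105],[0,0,0],-1],
    [[-6,150,-105],[0,0,0],-1],
    [[-6,170,-105],[0,0,0],-1],
    [[-6,170,-105],[0,0,0],-1],
    [[-6,170,-105],[0,0,0],-1],
  ],
)

```text
time: 9.05
tool_pos: [0.4502, -0.1649, 0.1226]
ee_rot: [-3.141, -0.0, -0.056]
wrist_force: [1.0, 0.2, 0.8]
width: 0.0002
```

```bash
python3 - <<'E'
from h import *
o=status.get_obs();print(o["time"],C.T@(o["tool_pos"]-O),o["wrist_force"])
E
```

```text
9.05 [-0.13157563 -0.08446561  0.12256521] [1.00027991 0.24907459 0.76330088]
```

>>> move_arm(
  targets=[
    [[0,0,20],[0,0,0],-1],
    [[0,0,33],[0,0,0],-1],
    [[0,0,39],[0,0,0],-1],
    [[0,0,45],[0,0,0],-1],
    [[0,0,51],[0,0,0],-1],
    [[0,0,57],[0,0,0],-1],
    [[0,0,63],[0,0,0],-1],
    [[0,0,69],[0,0,0],-1],
    [[0,0,75],[0,0,0],-1],
  ],
)

```text
time: 10.18
tool_pos: [0.4512, -0.1658, 0.0476]
ee_rot: [3.141, -0.002, -0.056]
wrist_force: [1.6, 0.7, 4.0]
width: 0.0008
```

>>> move_arm(
  targets=[
    [[1,0,6],[0,0,0],-1],
    [[3,0,12],[0,0,0],-1],
    [[5,0,18],[0,0,0],-1],
    [[7,0,23],[0,0,0],-1],
    [[7,0,28],[0,0,0],-1],
    [[7,0,31],[0,0,0],-1],
    [[7,0,31],[0,0,0],-1],
  ],
)

```text
time: 11.05
tool_pos: [0.4569, -0.166, 0.0161]
ee_rot: [-3.141, 0.001, -0.056]
wrist_force: [-0.2, 0.1, 0.0]
width: 0.0005
```

>>> move_arm(
  targets=[
    [[-6,0,-20],[0,0,0],-1],
    [[-20,0,-60],[0,0,0],-1],
    [[-50,0,-110],[0,0,0],-1],
    [[-80,0,-150],[0,0,0],-1],
    [[-110,0,-150],[0,0,0],-1],
    [[-110,0,-150],[0,0,0],-1],
    [[-110,0,-150],[0,0,0],-1],
  ],
)

```text
time: 11.92
tool_pos: [0.3477, -0.1599, 0.1663]
ee_rot: [-3.142, -0.0, -0.056]
wrist_force: [-0.2, 0.3, 0.0]
width: 0.0007
```

```bash
python3 - <<'E'
from h import *
o=status.get_obs();print(o["time"],C.T@(o["tool_pos"]-O),o["wrist_force"])
f=lambda n,r,c,k:cv2.convertScaleAbs(cv2.resize(viewer.snapshot(n)[r:r+150,c:c+200,::-1],None,fx=k,fy=k,interpolation=2),alpha=1.5)
cv2.imwrite("pics/s5.png",np.r_[f("scene",150,240,2),f("top",165,285,2)])
E
```

```text
11.925 [-0.23422986 -0.08511074  0.16630435] [-0.17543695  0.29583697  0.04897694]
```

View pics/s5.png

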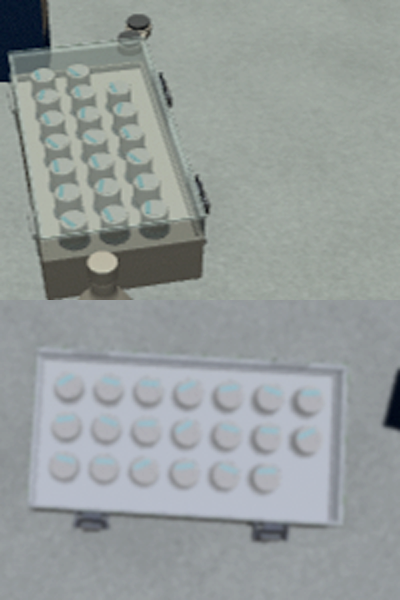

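Both views show the lid flat and both levers flush against the front face ((165,90) and (203,193) in the scene half, (92,521) and (269,531) in the top half). The arm is clear of everything, so I'm handing in.

```bash
python3 -c "
from bench import order
print(order.close_job())"
```

```text
the job is handed in; nothing more can be done
None
```

The trial-lens case is closed: I pushed the lid fully shut, then pushed each latch lever down past its centre until it snapped home. I handed the job in at about 12 s; no verdict was reported.

- **Lid:** it stopped hard at z = 0.090 m with 20 N and no further travel. A picture taken then showed both levers still open.
- **Levers:** each push read about 4 N mid-stroke, then fell to about 1 N or less. The last pictures, from both cameras, show both levers flush against the front face. Joint angles were judged from the pictures and forces, as they cannot be read directly.
- **Surroundings:** the arm was about 0.1 m clear, with wrist force near zero. I saw no sign that the bottle, carton or lens holder had moved, but I did not re-measure their positions, and the last crops cut off part of the bottle and carton.

No check failed or disagreed. The lever tips measured from the two cameras matched the case model to about 2 mm.

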